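Close the shaker's retaining bar and lock it with the hairpin spring clip

TASK

Make the vial shaker ready to run: swing its raised retaining bar all the way down so that the headed pin stands through the hole in the bar's end plate, then take the hairpin spring clip from the bench and push it sideways onto the pin, between the bar and the pin's head, until its legs snap past the shank and it sits fully home. Let go of the clip, and leave the bottle, the beaker and the jar where they are.

Things in the scene. Friction and masses are not known exactly. Their poses are not given: they have to be found in the camera images.
- shaker: White shaker, fixed, 260 mm (x) by 240 mm (y); origin on the bench under its centre. z up; -x is the control-panel side; the bar lies along y, hinge at +y, pin at -y. Platform top 72 mm above the bench, with a rack of vials whose caps reach 114 mm. Only the pin (to 144 mm) and two hinge cheeks (to 130 mm) stand higher than the shut bar's top (124 mm).
- pin (a point): Upright headed steel pin, fixed to the shaker. Point on its axis, midway up the 15 mm of free shank between the shut bar's top (7.5 mm below) and the underside of the head (7.5 mm above); 131.5 mm above the bench. Shank 10 mm diameter, head 14 mm diameter, 5 mm thick. Axes as the shaker's; the bar's hinge is 170 mm away towards +y.
- bar_hinge (a point): Middle of the hinge axis of the retaining bar (axis along the shaker's x), level with the middle of the shut bar, 121 mm above the bench.
- bar (a joint): Angle of the aluminium retaining bar: 0 = fully down, level, seated round the pin; grows as its free end lifts (starts at 0.6 to 1.0 rad). The hinge has friction, the bar stays where it is left; about 1 to 3 N downwards on its end tab lowers it, and it stops firmly at 0.
- bar_tab (a point): Middle of the top face of the aluminium bar's flat end tab, the place to push down; 208 mm from the hinge axis. Tab 32 mm across by 36 mm along the bar, 6 mm thick like the whole bar (24 mm wide). Axes as the shaker's when shut, turning with the bar.
- bar_hole (a point): Centre (mid-thickness) of the 18 mm hole that goes over the pin's head, 170 mm from the hinge axis, in the bar's end plate: 80 mm across (shaker x), 44 mm along the bar, 6 mm thick. The clip ends up lying on this plate.
- clip_grip (a point): Centre (half-way up) of the hairpin clip's upright grey plastic grip tab: 24 mm long (clip x), 10 mm thick (clip y), 26 mm tall. Pinch it from above across the 10 mm. Clip x points from tab to open mouth, z up; clip lies flat, tab underside on the bench. 54 g nominal, bent from 6 mm steel wire level with the tab's underside; a loop joins the tab; leg tips end 81 mm ahead of this point.
- clip_pocket (a point): Centre of the clip's pocket, where the pin's axis lies when the clip is fully home: on its centre line, 54 mm ahead of the tab's centre along clip x, at mid wire, 3 mm above the clip's underside. Axes as the clip's. Wires are 6 mm tall, so they have 9 mm of play in the 15 mm of free shank.
- clip_throat (a point): Middle of the throat between the legs, 8.5 mm ahead of the pocket: 5 mm clear at rest; it springs open over the 10 mm shank and snaps shut behind it under about 5 N (less than 10 N) of push along clip x. From there the legs flare to a 20 mm wide mouth, 24 mm ahead of the pocket, which centres itself on the shank.
- leg_left (a joint): Spring deflection of the clip's left leg (+y side), rad: 0 = at rest, about 0.07 when the throat is widest on the shank, back near 0 when snapped home.
- leg_right (a joint): The same for the right leg (-y side), positive outwards.
- reagent_bottle: Bystander: amber bottle, 64 mm diameter, 150 mm tall, origin at the middle of its underside. Leave alone.
- beaker: Bystander: glass beaker, 68 mm diameter, 90 mm tall, origin at the middle of its underside. Leave alone.
- jar: Bystander: white jar, 56 mm diameter, 65 mm tall, origin at the middle of its underside. Leave alone.

How it is judged:
By the outcome, as a careful person would: the job done as asked, in the order asked, and still so for the second after the job is handed in, with the robot touching nothing.
It also fails if it takes over 53 s, if anything falls off the work surface, if the arm or the gripper's body presses on something with over 40 N, if the wrist force passes 120 N, or if a joint passes its speed limit or range.

ROBOT

A 6-joint arm with a two-finger parallel gripper is mounted at the origin on the work surface. World frame = base frame: x ahead of the robot, y to its left, z up, the work surface at z = 0. Lengths are in mm, angles in rad, forces in N, time in s.
With the tool pointing down it reaches from about 425 to 950 mm from the base axis. Payload 3.5 kg.
Tool frame: the origin (TCP) lies at the centre of the arm's flange, where the gripper is bolted on; the fingertips stand 173 mm ahead of it and the grasp point (between the pads) lies 155 mm ahead of it; z points along the fingers, y is the line along which they close (so a half turn about z gives the same grasp; the last joint's range is limited). The gripper opens to 85 mm and grips with 20 to 120 N. Pads are 22 mm wide; open, the fingers measure 114 mm over their backs; the gripper's body (76 mm by 85 mm) begins 54 mm behind the grasp point. The pads swing forward as they close: fully open they stand 13 mm farther back than shut.
Start: joints at [1.002, 0.286, 1.577, -0, 1.279, -0.15], TCP at [274.462, 616.667, 404.725] pointing down, gripper open.
Joint ranges: [-2.77, 2.77], [-0.9, 2.22], [0.21, 2.48], [-1.53, 4.67], [0.24, 2.81], [-2.84, 2.84]. Speed limits (rad/s): [2.79, 2.79, 3.14, 3.14, 3.14, 3.14].

INTERFACE

Orientations are given as a unit quaternion [x, y, z, w].
In Python, from workcell import get_state, grab_frame, sign_off gives the robot as it stands.
- The arm moves only by the tool apply_moves, never from a script. Its argument "commands" is a list that holds one entry, the list of rows, each a list of 6 numbers: the shift along the world's x, y, z in cm, then the turn, a rotation vector about the world's x, y, z in degrees. A call has 1 to 12 rows; each row is the pose to reach, as a shift and turn from the pose commanded when the call began; what a row does not reach only later rows make up. A row lasts 1/12 s, in which the tool goes at most 41.7 mm and 7.16 degrees, less where a joint would pass 70% of its speed; a pose out of reach is approached as far as the arm can. A call with a gripper value outside its range is refused whole. "grip" is the closure in counts, from 0 (fully open) to 255 (shut), set as the call begins (left out, the last holds). The fingers move at their own pace and stop on an object; "squeeze" is the grip in N (left out, the last holds). Time passes only in rows, so rows that repeat a pose let the fingers close. It gives the time, the measured TCP pose, the force, the opening and the grip force at its end, in the units of the state.
- get_state(): the state, without advancing time (a new reading comes with each control period).
- grab_frame(name): name is "scene" or "top" or "wrist"; returns a dict with "img" (400x640x3 uint8, red, green, blue), "range_z" (400x640 float32, mm along the optical axis (not along the pixel's ray), 0 where there is no reading), "fx", "fy", "cx", "cy" (pixels), "xyz" and "rotation" of the camera in the world; the wrist camera has in their place "T_tool_cam" (4x4, takes a point from camera to tool coordinates, whose origin is the TCP and whose axes are the flange's). Camera axes: x right, y up, looking along -z (the intrinsics and any distortion apply to the point x, -y, -z); pixel columns grow to the right and rows downward; lengths in mm; the calibration is good to about 2 mm. A picture is of the moment at which its call begins: read the wrist's pose just before it.
- sign_off(): hands the job in; it is judged then, once.
The state is a dict: "time": time; "joint_positions": joint angles; "joint_velocities": joint speeds; "effort": joint torques, N m; "eef_pos": TCP position; "eef_rot": TCP orientation; "force": force on the tool from outside, world axes, zero at the start; "ft_torque": the same for the moment, N m; "width": finger opening in mm; "finger_force": force on a finger pad.
Only numpy, scipy, OpenCV 4.12 (cv2) and the standard library are available. Lean on these libraries where they do the work, as an engineer would, in place of code of your own. Each camera call takes 0.05 s, during which the arm holds its last target. There are 200 camera calls.

## Working session

There is one attempt and no reset: what is moved stays moved. The work goes in short steps, Python scripts to look and compute and a tool call to move; the robot and the scene stay as the last step left them, time stands still between calls to the robot, and variables do not carry over. Pictures are saved under pics/ and viewed, at most 10 in all, crops included, and the job is handed in when it is done.

Besides the shell and the picture viewer there is one more tool, called after "Request:" as name(argument=value, ...) on one line, values as JSON. apply_moves: Moves the arm, as the interface text tells. Its arguments: {"type":"object","properties":{"commands":{"type":"array"},"grip":{"type":"number"},"squeeze":{"type":"number"}},"required":["commands"]}

```bash
mkdir -p pics; ls
cat > h.py <<'E'
import numpy as np, cv2
from workcell import get_state, grab_frame, sign_off
from scipy.spatial.transform import Rotation as R
def grab(n):
    s=get_state(); f=grab_frame(n); np.savez(f'/tmp/{n}.npz',**{k:v for k,v in f.items()},p=s['eef_pos'],q=s['eef_rot']); return f
def load(n): return dict(np.load(f'/tmp/{n}.npz',allow_pickle=True))
def cam(f):
    if 'T_tool_cam' in f:
        T=np.eye(4);T[:3,:3]=R.from_quat(f['q']).as_matrix();T[:3,3]=f['p'];T=T@f['T_tool_cam'];return T[:3,3],T[:3,:3]
    r=np.array(f['rotation']); 
    return np.array(f['xyz'],float),(r if r.shape==(3,3) else R.from_quat(r).as_matrix())
def cloud(f):
    v,u=np.mgrid[:400,:640]; z=f['range_z']; c,M=cam(f)
    P=np.stack([(u-f['cx'])/f['fx']*z,-(v-f['cy'])/f['fy']*z,-z],-1)
    return P@M.T+c
def onplane(f,u,v,z):
    c,M=cam(f); d=M@np.array([(u-f['cx'])/f['fx'],-(v-f['cy'])/f['fy'],-1]); return c+d*(z-c[2])/d[2]
def save(f,n): cv2.imwrite(f'pics/{n}.png',f['img'][...,::-1])
E
python3 - <<'E'
from h import *
for n in ['scene','top']:
    f=grab(n); save(f,n+'0'); print(n,f.keys(),f['xyz'],f['rotation'],f['fx'],f.get('dist'))
print(get_state())
E
```

```text
pics
scene dict_keys(['img', 'range_z', 'fx', 'fy', 'cx', 'cy', 'xyz', 'rotation']) [1205.09469923 -669.59596824  689.50790186] [0.44379966 0.16900105 0.31956708 0.81997401] 410.00330027544874 None
top dict_keys(['img', 'range_z', 'fx', 'fy', 'cx', 'cy', 'xyz', 'rotation']) [ 438.22611123   20.46953356 1164.86546256] [ 0.05281517 -0.06213695 -0.70445506  0.70504796] 399.8136004964353 None
{'time': 0.1, 'joint_positions': array([ 1.00201556e+00,  2.87156559e-01,  1.57802973e+00,  3.09430655e-05,
        1.27865712e+00, -1.49987108e-01]), 'joint_velocities': array([ 3.65206966e-04,  1.11136097e-03, -4.62176027e-03, -7.72870019e-05,
       -6.09125084e-04, -4.86405527e-04]), 'effort': array([ 5.14456442e-04, -4.07288969e+01, -2.93701583e+01, -2.23322863e-04,
        3.31581694e-03,  4.07020320e-05]), 'eef_pos': array([274.3369785 , 616.49453451, 403.43256339]), 'eef_rot': array([ 2.07874184e-01,  9.78154925e-01, -1.04827301e-03, -4.09657594e-04]), 'force': array([-0.4110601 ,  1.60062519, -0.00273539]), 'ft_torque': array([-0.0307044 , -0.07348179, -0.00728356]), 'finger_force': 0.0, 'width': 85.44972779038251}
```

View pics/top0.png

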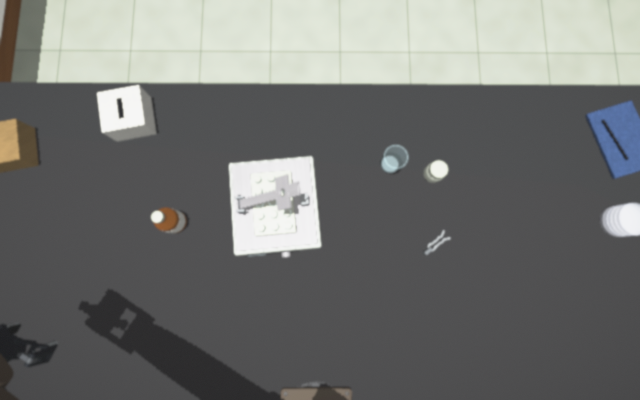

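View pics/scene0.png

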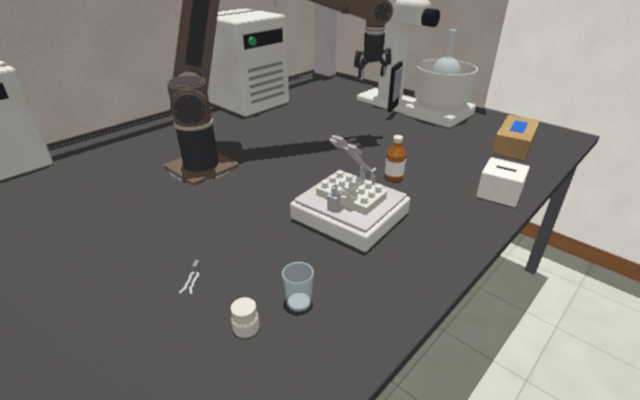

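The top view shows the shaker at about (275,205), with its hinge at (238,203) and pin near (305,200). The clip's tab is near (428,252) and its mouth near (447,237). In the scene view the bar is raised at about (350,150), the tab of the clip is at (196,264), and the bystanders stand clear.

Run:
```python
from h import *
f=load('top'); P=cloud(f)
c,M=cam(f); print(M.round(3))
roi=np.zeros((400,640),bool); roi[225:262,415:462]=1
g=cv2.cvtColor(f['img'],cv2.COLOR_RGB2GRAY)
m=roi&(g>80); v,u=np.nonzero(m); Q=np.array([onplane(f,a,b,3) for a,b in zip(u,v)])
print(len(Q),Q.mean(0)); w=np.linalg.svd(Q[:,:2]-Q[:,:2].mean(0))[2][0]; print(w)
for a in [(428,252),(443,235),(450,238)]: print(onplane(f,*a,3).round())
# shaker from depth
s=(P[...,2]>60)&(P[...,2]<85); s[:,:215]=0;s[:,335:]=0; s[:140]=0;s[270:]=0
pts=P[s][:,:2].astype(np.float32); print(len(pts),cv2.minAreaRect(pts), pts.min(0),pts.max(0), np.median(P[s][:,2]))
h=(P[...,2]>116)&(P[...,2]<300); h[:,:215]=0;h[:,335:]=0; h[:140]=0;h[270:]=0
q=P[h]; print(len(q)); print(q[np.argsort(-q[:,2])][::6].round())
```

```text
[[-0.     0.987 -0.162]
 [-1.     0.002  0.013]
 [ 0.013  0.162  0.987]]
1732 [ 485.60777467 -355.62979347    3.        ]
[ 0.07307155 -0.9973267 ]
[ 460. -325.    3.]
[ 509. -371.    3.]
[ 500. -391.    3.]
4203 ((590.6841430664062, 116.68545532226562), (256.5965576171875, 236.5402069091797), 5.314446926116943) [455.7962   -11.522487] [725.56274 244.56224] 71.87715623271129
1229
[[589.  44. 283.]
 [603.  44. 282.]
 [583.  44. 281.]
 [588.  44. 281.]
 [606.  46. 280.]
 [583.  46. 279.]
 [586.  42. 279.]
 [613.  44. 278.]
 [600.  42. 277.]
 [611.  51. 277.]
 [591.  48. 276.]
 [605.  51. 275.]
 [582.  51. 275.]
 [593.  51. 274.]
 [607.  58. 274.]
 [594.  53. 273.]
 [582.  46. 271.]
 [601.  58. 270.]
 [606.  58. 270.]
 [604.  58. 268.]
 [608.  63. 267.]
 [595.  60. 267.]
 [602.  63. 265.]
 [586.  62. 264.]
 [583.  60. 264.]
 [588.  63. 262.]
 [582.  65. 261.]
 [614.  70. 260.]
 [598.  65. 260.]
 [598.  67. 259.]
 [568.  65. 259.]
 [566.  67. 258.]
 [557.  65. 258.]
 [582.  67. 258.]
 [571.  67. 257.]
 [603.  70. 257.]
 [620.  70. 256.]
 [634.  68. 256.]
 [564.  67. 256.]
 [557.  67. 256
[... 2273 characters left out ...]
573. 196. 131.]
 [568. 196. 130.]
 [568. 193. 129.]
 [602. 194. 129.]
 [576. 199. 128.]
 [595. 202. 128.]
 [589. 197. 127.]
 [574. 191. 127.]
 [563. 194. 126.]
 [584. 202. 125.]
 [561. 202. 125.]
 [600. 192. 124.]
 [598. 203. 123.]
 [596.  29. 122.]
 [577. 205. 121.]
 [585.  32. 120.]
 [593.  43. 120.]
 [572. 205. 120.]
 [567. 190. 119.]
 [562.  82. 119.]
 [612.  30. 119.]
 [588.  35. 118.]
 [610.  24. 118.]
 [588.  37. 118.]
 [556. 119. 118.]
 [586. 114. 117.]
 [525.  69. 117.]
 [562. 111. 117.]
 [594. 209. 117.]
 [580. 156. 117.]
 [658. 153. 117.]
 [551. 153. 117.]
 [667.  94. 117.]
 [533. 113. 116.]
 [580. 151. 116.]
 [520.  76. 116.]
 [588. 125. 116.]
 [551. 114. 116.]
 [525.  71. 116.]]
```

Request:
apply_moves(commands=[[[3,-4,1.5,0,0,0],[5,-8,3,0,0,0],[7,-12,5,0,0,0],[9,-16,7,0,0,0],[11,-20,8,0,0,0],[13,-23,8,0,0,0],[15,-26.5,8,0,0,0],[17,-30,8,0,0,0],[19,-33.5,8,0,0,0],[21,-37,8,0,0,0],[23,-40.5,8,0,0,0],[25,-44,8,0,0,0]]], grip=255, squeeze=40)

```text
time: 1.1
eef_pos: [515.2, 191.6, 484.3]
eef_rot: [0.208, 0.978, -0.0, -0.0]
force: [0.6, 0.3, -0.5]
width: 0.1
finger_force: 0.0
```

Request:
apply_moves(commands=[[[2,-3.5,0,0,0,0],[4,-7,0,0,0,0],[5.5,-9.5,0,0,0,0],[6.7,-11.2,0,0,0,0],[7.3,-12,0,0,0,0],[7.3,-12,0,0,0,0],[7.3,-12,0,0,0,0]]])

```text
time: 1.68
eef_pos: [587.7, 73.8, 484.2]
eef_rot: [0.208, 0.978, 0.0, -0.001]
force: [-1.0, 0.4, 0.3]
width: -0.1
finger_force: 0.0
```

Run:
```python
from h import *
f=grab('wrist'); s=get_state(); print(s['eef_pos'],s['time'],f['T_tool_cam'].round(2)); save(f,'w1')
P=cloud(f); g=P[...,2]; m=(g>255)&(g<300); print(m.sum()); q=P[m]; 
if m.sum(): print(q.mean(0), q.min(0),q.max(0))
```

```text
[587.39615423  74.44451456 484.394418  ] 1.7333 [[ 0.    0.96  0.28 70.85]
 [ 1.   -0.   -0.   -0.33]
 [-0.    0.28 -0.96 30.02]
 [ 0.    0.    0.    1.  ]]Traceback (most recent call last):
  File "<stdin>", line 3, in <module>
  File "h.py", line 13, in cloud
    v,u=np.mgrid[:400,:640]; z=f['range_z']; c,M=cam(f)
                                                 ~~~^^^
  File "h.py", line 9, in cam
    T=np.eye(4);T[:3,:3]=R.from_quat(f['q']).as_matrix();T[:3,3]=f['p'];T=T@f['T_tool_cam'];return T[:3,3],T[:3,:3]
                                     ~^^^^^
KeyError: 'q'
```

Request:
apply_moves(commands=[[[0.5,-1.0,-0.8,0,0,0],[0.9,-1.8,-1.8,0,0,0],[0.9,-1.8,-2.7,0,0,0],[1.0,-2.8,-3.9,0,0,0],[1.1,-3.8,-5.0,0,0,0],[1.1,-4.6,-6.4,0,0,0],[1.2,-5.4,-7.9,0,0,0],[1.2,-6.1,-9.4,0,0,0],[1.3,-6.7,-11,0,0,0],[1.3,-6.7,-11,0,0,0]]])

```text
time: 2.57
eef_pos: [599.7, 5.0, 369.3]
eef_rot: [0.209, 0.978, -0.001, -0.004]
force: [0.0, -1.1, -1.4]
width: 0.2
finger_force: 0.0
```

Request:
apply_moves(commands=[[[0,-0.4,-1.2,0,0,0],[0.1,-0.7,-2.3,0,0,0],[0.1,-0.9,-3.2,0,0,0],[0.1,-1.1,-4.3,0,0,0],[0.1,-1.2,-5.4,0,0,0],[0.1,-1.2,-6.2,0,0,0],[0.1,-1.2,-6.8,0,0,0],[0.1,-1.2,-7.2,0,0,0],[0.1,-1.2,-7.4,0,0,0],[0.1,-1.2,-7.4,0,0,0]]])

```text
time: 3.4
eef_pos: [601.7, -5.3, 300.2]
eef_rot: [0.208, 0.978, 0.0, -0.0]
force: [0.2, -0.6, 0.2]
width: -0.0
finger_force: 0.0
```

Request:
apply_moves(commands=[[[0,0,-0.2,0,0,0],[0,0,-0.3,0,0,0],[0,0,-0.4,0,0,0],[0,0,-0.4,0,0,0]]])

```text
time: 3.73
eef_pos: [602.1, -5.4, 297.5]
eef_rot: [0.208, 0.978, 0.0, 0.001]
force: [-0.2, 0.1, 2.4]
width: 0.0
finger_force: 1.1
```

```bash
sed -i "s/ return f$/ f['p']=s['eef_pos'];f['q']=s['eef_rot']; return f/" h.py
python3 - <<'E'
from h import *
f=grab('scene'); print(get_state()['force'],get_state()['eef_pos']); save({'img':cv2.resize(f['img'][120:280,250:450],None,fx=3,fy=3)},'s1')
E
```

```text
[ 0.6373609  -0.12313714  1.19462588] [602.04280253  -5.40319804 297.45722833]
```

View pics/s1.png

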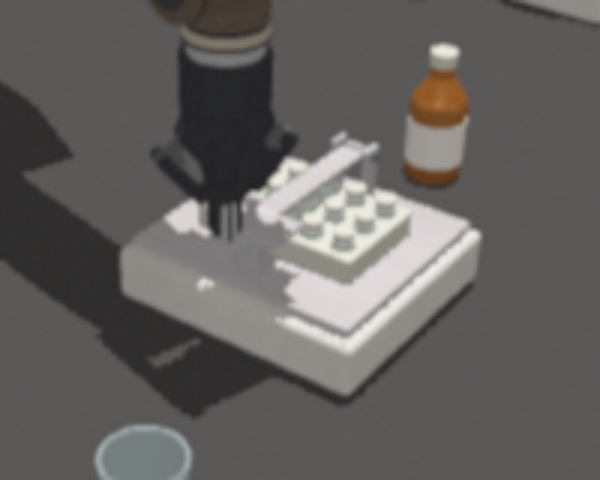

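The bar looks level, with the fingers on its tab at about crop (225,225). I'll press a bit harder to make sure it is seated.

Request:
apply_moves(commands=[[[0,0,-0.15,0,0,0],[0,0,-0.3,0,0,0],[0,0,-0.3,0,0,0],[0,0,-0.3,0,0,0]]])

```text
time: 4.12
eef_pos: [602.3, -5.4, 297.3]
eef_rot: [0.208, 0.978, -0.0, 0.0]
force: [-6.5, 0.2, 14.0]
width: -0.2
finger_force: 6.8
```

Request:
apply_moves(commands=[[[0,0,2,0,0,0],[0,0,5,0,0,0],[0,0.5,8.5,0,0,0],[-0.3,1.5,11.5,0,0,0],[-0.6,2.5,13,0,0,0],[-0.7,3.2,13.5,0,0,0],[-0.7,3.2,13.5,0,0,0],[-0.7,3.2,13.5,0,0,0]]], grip=90)

```text
time: 4.78
eef_pos: [594.5, 26.8, 427.2]
eef_rot: [0.207, 0.978, -0.0, -0.001]
force: [0.8, -0.0, -0.7]
width: 54.9
finger_force: 0.0
```

Run:
```python
from h import *
f=grab('wrist'); save(f,'w2'); P=cloud(f); print(f['p'],f['fx'],f['cx'],f['cy'])
v,u=np.nonzero((P[...,2]>136)&(P[...,2]<152)&(np.hypot(P[...,0]-594,P[...,1]-32)<30)); q=P[v,u]
if len(q): print(len(q),q.mean(0),np.median(q[:,2]),u.mean(),v.mean(),u.min(),u.max(),v.min(),v.max())
```

```text
[594.51209367  26.7982973  427.23594975] 276.7216199271299 321.1188129928129 200.159105966067
159 [600.12484946  32.65171036 144.5978648 ] 144.67439055456586 329.4025157232704 199.98742138364778 323 336 193 207
```

View pics/w2.png

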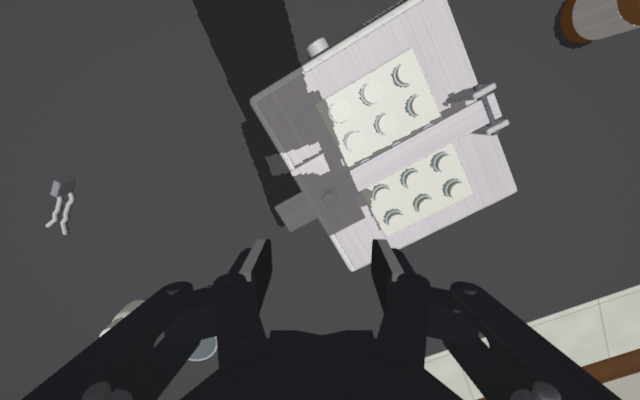

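The wrist view shows the pin head at (329,200), inside the shut bar's plate. The clip is at the left, with its tab near (60,187) and leg tips at (48,226) and (65,233).

Run:
```python
from h import *
f=load('wrist'); P=cloud(f)
print(onplane(f,329.4,200,144))
for a in [(48,226),(65,233)]: print(onplane(f,*a,3).round(1))
s=(P[...,2]>8)&(np.arange(640)[None]<100)&(np.arange(400)[:,None]<240)&(np.arange(400)[:,None]>160); q=P[s];print(len(q),q.mean(0),q.max(0))
m=(P[...,2]>66)&(P[...,2]<77)&(np.hypot(P[...,0]-590,P[...,1]-116)<190); m[250:,:]&=True
print(cv2.minAreaRect(P[m][:,:2].astype(np.float32)))
```

```text
[600.29260144  32.59542412 144.        ]
[ 503.5 -388.9    3. ]
[ 523.3 -372.6    3. ]
334 [ 470.7712441  -283.67650148   51.91645424] [529.56738266  55.25332118 397.33476385]
((592.8455810546875, 117.05265045166016), (240.4125518798828, 219.94717407226562), 5.278622627258301)
```

Request:
apply_moves(commands=[[[-0.5,-2,0,0,0,-2],[-1.5,-5,0,0,0,-6],[-2.5,-9,-0.5,0,0,-10],[-3.5,-13,-1.5,0,0,-14],[-4.5,-17,-3,0,0,-18],[-5.5,-21,-4.5,0,0,-22],[-6.5,-25,-6,0,0,-26],[-7.5,-29,-7.5,0,0,-28],[-8.5,-33,-9,0,0,-28],[-9.5,-36.5,-10,0,0,-28],[-10,-38.4,-10,0,0,-28],[-10,-38.4,-10,0,0,-28]]], grip=90)

```text
time: 5.83
eef_pos: [492.1, -362.0, 324.5]
eef_rot: [0.441, 0.897, 0.0, -0.003]
force: [-0.5, -0.7, 0.3]
width: 55.2
finger_force: 0.0
```

Request:
apply_moves(commands=[[[0,0,0,0,0,0],[0,0,0,0,0,0],[0,0,0,0,0,0]]])

```text
time: 6.08
eef_pos: [495.0, -356.4, 328.0]
eef_rot: [0.438, 0.899, 0.0, -0.001]
force: [-0.2, -0.2, 0.3]
width: 55.2
finger_force: 0.0
```

Run:
```python
from h import *
f=grab('wrist'); save({'img':cv2.resize(f['img'][100:300,200:440],None,fx=3,fy=3)},'w3'); P=cloud(f); print(f['p'],f['q'])
s=(P[...,2]>18)&(P[...,2]<34)&(np.hypot(P[...,0]-463,P[...,1]+320)<60); q=P[s];v,u=np.nonzero(s);print(len(q))
if len(q): print(q.mean(0),u.mean(),v.mean(),cv2.minAreaRect(q[:,:2].astype(np.float32)))
```

```text
[ 495.00372808 -356.40267128  327.99878313] [ 4.37861798e-01  8.99041985e-01  3.52200891e-04 -6.56560925e-04]
266
[ 464.29637497 -318.29596524   26.4612215 ] 319.98496240601503 143.04887218045113 ((464.36944580078125, -318.3746337890625), (9.817291259765625, 22.80508804321289), 38.047996520996094)
```

View pics/w3.png

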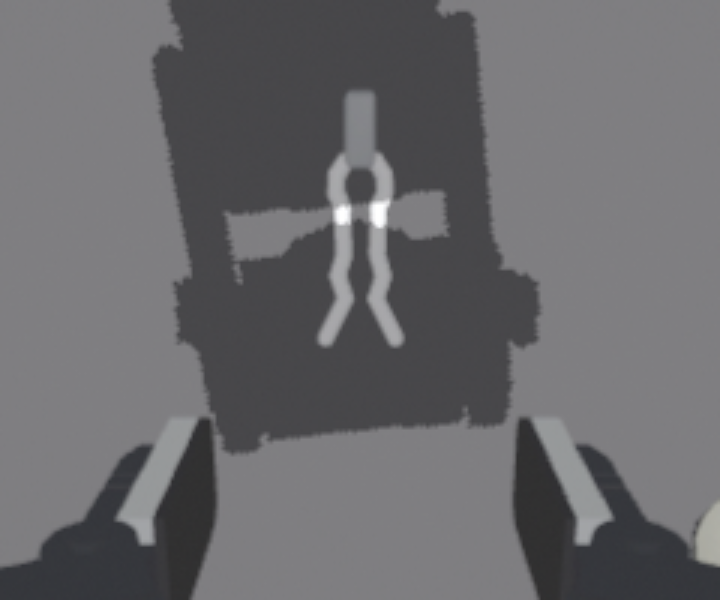

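The clip's tab is at crop (360,128) with its legs pointing down the image. It lines up with the gripper, so I'll descend and grasp.

Request:
apply_moves(commands=[[[-1,1.3,-2,0,0,0],[-2.2,2.8,-5,0,0,0],[-3.1,3.8,-8,0,0,0],[-3.1,3.8,-11,0,0,0],[-3.1,3.8,-13.5,0,0,0],[-3.1,3.8,-14.6,0,0,0],[-3.1,3.8,-15.1,0,0,0],[-3.1,3.8,-15.2,0,0,0],[-3.1,3.8,-15.2,0,0,0]]])

```text
time: 6.88
eef_pos: [464.6, -319.7, 178.0]
eef_rot: [0.438, 0.899, -0.0, 0.001]
force: [-0.2, -0.2, -0.0]
width: 55.2
finger_force: 0.0
```

Request:
apply_moves(commands=[[[0,0,0,0,0,0],[0,0,0,0,0,0],[0,0,0,0,0,0],[0,0,0,0,0,0],[0,0,0,0,0,0],[0,0,0,0,0,0],[0,0,0,0,0,0],[0,0,0,0,0,0]]], grip=255, squeeze=60)

```text
time: 7.55
eef_pos: [464.3, -319.9, 178.0]
eef_rot: [0.438, 0.899, -0.0, 0.001]
force: [-1.5, 1.0, 6.0]
width: 8.8
finger_force: 66.6
```

Request:
apply_moves(commands=[[[0,0,1,0,0,0],[0,0,3,0,0,0],[0,1,6,0,0,0],[0,3,9,0,0,3],[0,6,12,0,0,8],[0.5,9,14.5,0,0,14],[1,12.5,15.5,0,0,20],[1,16,16,0,0,26],[1,19.5,16,0,0,32],[1.5,23,16,0,0,38],[2,26,16,0,0,44],[2,28,16,0,0,48]]])

```text
time: 8.55
eef_pos: [483.5, -37.0, 336.9]
eef_rot: [0.032, 0.999, 0.0, 0.0]
force: [-0.5, 0.7, -0.8]
width: 8.8
finger_force: 65.7
```

Run:
```python
from h import *
s=get_state(); q=s['eef_rot'];print(s['eef_pos'],np.degrees(2*np.arctan2(q[1],q[0]))-180,s['width'],s['finger_force'],s['joint_positions'])
```

```text
[483.50820598 -36.96501263 336.94793094] -3.635742545320795 8.824374502129249 65.70205517113209 [-2.86017266e-01 -7.07751317e-02  2.09508092e+00  7.41224657e-04
  1.11704327e+00 -1.79368274e+00]
```

Request:
apply_moves(commands=[[[0.2,1.5,0,0,0,2],[0.4,3.5,0,0,0,5],[0.6,5.2,0,0,0,8],[0.7,5.9,0,0,0,9],[0.7,5.9,0,0,0,9],[0.7,5.9,0,0,0,9]]])

```text
time: 9.05
eef_pos: [490.7, 19.5, 336.7]
eef_rot: [-0.044, 0.999, -0.0, -0.0]
force: [-0.0, 0.0, -0.5]
width: 8.6
finger_force: 65.7
```

Run:
```python
from h import *
s=get_state(); q=s['eef_rot'];print(s['eef_pos'],np.degrees(2*np.arctan2(q[1],q[0]))-180)
f=grab('wrist'); save(f,'w4');P=cloud(f)
f2=grab('scene'); save({'img':cv2.resize(f2['img'][120:280,230:450],None,fx=3,fy=3)},'s4')
```

```text
[490.67702183  19.46783387 336.67672163] 4.9929496140159415
```

View pics/w4.png

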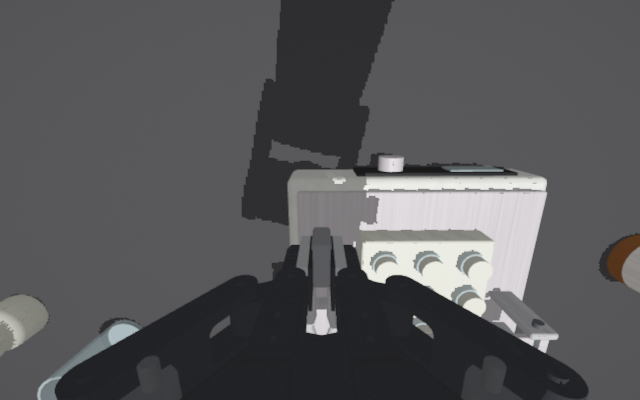

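The wrist view shows the held tab at (322,235), but the gripper hides the mouth and pin. I'll correct y, go down to insertion height and check in the scene view.

Request:
apply_moves(commands=[[[0,0.2,-1,0,0,0],[0,0.3,-2,0,0,0],[0,0.3,-2.7,0,0,0],[0,0.3,-3,0,0,0],[0,0.3,-3,0,0,0],[0,0.3,-3,0,0,0]]])

```text
time: 9.65
eef_pos: [490.8, 22.4, 306.2]
eef_rot: [-0.044, 0.999, 0.0, -0.001]
force: [0.0, 0.3, 0.0]
width: 9.0
finger_force: 65.7
```

Run:
```python
from h import *
s=get_state(); q=s['eef_rot'];p=s['eef_pos'];a=2*np.arctan2(q[1],q[0])-np.pi;d=np.array([600.2,32.6])-p[:2];print(p,np.degrees(a),'ahead',d@[np.cos(a),np.sin(a)],'lat',d@[-np.sin(a),np.cos(a)])
f=grab('scene'); save({'img':cv2.resize(f['img'][150:240,270:390],None,fx=6,fy=6,interpolation=cv2.INTER_CUBIC)},'s5')
P=cloud(f);m=(P[...,2]>112)&(P[...,2]<150)&(np.hypot(P[...,0]-600,P[...,1]-32)<10)
print(P[m].mean(0),np.argwhere(m).mean(0))
c,M=cam(f)
for w in [(600.2,32.6,144),(600.2,32.6,131.5)]:
    x=M.T@(np.array(w)-c); print(f['cx']-f['fx']*x[0]/x[2], f['cy']+f['fy']*x[1]/x[2])
```

```text
[490.76101598  22.44216569 306.16474937] 4.989086891035009 ahead 109.9077365916096 lat 0.601878845657625
[600.99964083  30.42580616 133.58027593] [190.49019608 333.88235294]
334.27601432697617 186.670420175564
334.18946740539116 190.76117146427438
```

View pics/s5.png

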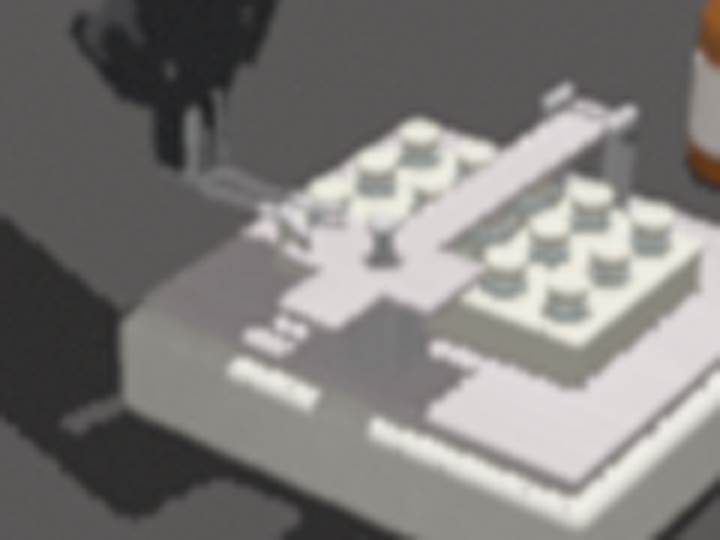

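The pin is at crop (383,240). The clip's mouth (leg tips near (290,240) and (335,212)) faces it at shank height, so I'll advance.

Request:
apply_moves(commands=[[[1,0.12,0,0,0,0],[2,0.22,0,0,0,0],[2.8,0.3,0,0,0,0],[3.2,0.34,0,0,0,0],[3.6,0.38,0,0,0,0],[3.9,0.4,0,0,0,0],[3.9,0.4,0,0,0,0]]])

```text
time: 10.28
eef_pos: [530.3, 26.6, 306.7]
eef_rot: [-0.044, 0.999, -0.0, 0.0]
force: [0.4, -0.6, -0.7]
width: 8.4
finger_force: 65.7
```

Request:
apply_moves(commands=[[[0.3,0.03,0,0,0,0],[0.5,0.05,0,0,0,0],[0.7,0.06,0,0,0,0],[0.9,0.08,0,0,0,0],[0.9,0.08,0,0,0,0]]])

```text
time: 10.7
eef_pos: [537.9, 27.3, 305.5]
eef_rot: [-0.044, 0.999, 0.0, -0.003]
force: [-4.7, -2.3, -0.6]
width: 8.7
finger_force: 65.7
```

Request:
apply_moves(commands=[[[0.2,0.02,0,0,0,0],[0.4,0.03,0,0,0,0],[0.5,0.04,0,0,0,0],[0.6,0.05,0,0,0,0],[0.6,0.05,0,0,0,0]]])

```text
time: 11.12
eef_pos: [545.6, 27.9, 307.5]
eef_rot: [-0.044, 0.999, -0.0, 0.002]
force: [1.6, 0.7, -1.1]
width: 8.8
finger_force: 65.6
```

Run:
```python
from h import *
s=get_state(); q=s['eef_rot'];p=s['eef_pos'];a=2*np.arctan2(q[1],q[0])-np.pi;d=np.array([600.2,32.6])-p[:2];print(p,np.degrees(a),'ahead',d@[np.cos(a),np.sin(a)],'lat',d@[-np.sin(a),np.cos(a)],s['force'])
```

```text
[545.56520831  27.89626433 307.46489598] 5.000149326160614 ahead 54.83684718832744 lat -0.07604222651293746 [ 1.59078746  0.74731403 -1.08025671]
```

Request:
apply_moves(commands=[[[0.1,0.01,0,0,0,0],[0.2,0.02,0,0,0,0],[0.2,0.02,0,0,0,0],[0.2,0.02,0,0,0,0]]])

```text
time: 11.45
eef_pos: [547.0, 28.1, 306.9]
eef_rot: [-0.044, 0.999, -0.0, 0.0]
force: [-0.6, -0.6, -0.5]
width: 8.8
finger_force: 65.7
```

Request:
apply_moves(commands=[[[0.1,0.01,0,0,0,0],[0.2,0.02,0,0,0,0],[0.2,0.02,0,0,0,0],[0.2,0.02,0,0,0,0]]])

```text
time: 11.78
eef_pos: [548.8, 28.2, 306.5]
eef_rot: [-0.044, 0.999, -0.0, -0.0]
force: [-0.5, -0.1, -1.0]
width: 8.7
finger_force: 65.7
```

Run:
```python
from h import *
f=grab('scene'); save({'img':cv2.resize(f['img'][165:215,295:365],None,fx=10,fy=10,interpolation=cv2.INTER_CUBIC)},'s6')
```

```text
(no output)
```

View pics/s6.png

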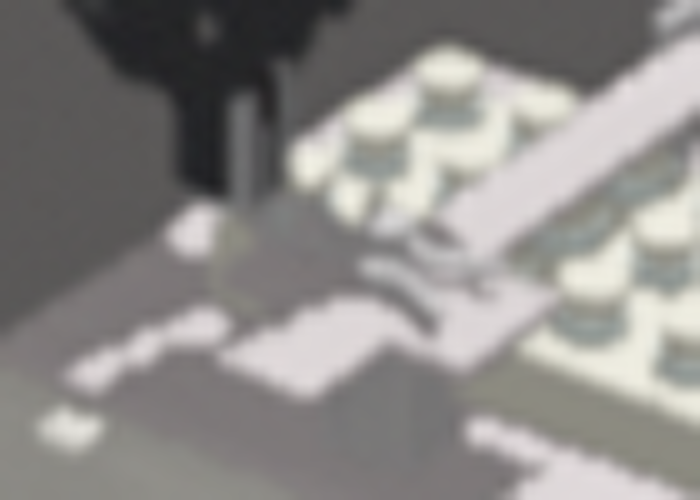

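The legs now pass either side of the pin (pin top near crop (395,215), tips near (430,320) and (490,290)). One more small probe should find the pocket's stop.

Request:
apply_moves(commands=[[[0.05,0,0,0,0,0],[0.1,0.01,0,0,0,0],[0.1,0.01,0,0,0,0],[0.1,0.01,0,0,0,0]]])

```text
time: 12.17
eef_pos: [549.6, 28.3, 306.4]
eef_rot: [-0.044, 0.999, -0.0, -0.001]
force: [-1.9, -1.1, -1.0]
width: 9.0
finger_force: 65.7
```

Run:
```python
from h import *
s=get_state(); print(s['eef_pos'],s['force'],s['ft_torque'])
```

```text
[549.58911674  28.30887419 306.39018155] [-1.87849081 -1.05399639 -1.04819141] [-0.18319431  0.41246562 -0.04186932]
```

Request:
apply_moves(commands=[[[0.05,0,0,0,0,0],[0.1,0.01,0,0,0,0],[0.1,0.01,0,0,0,0],[0.1,0.01,0,0,0,0]]])

```text
time: 12.5
eef_pos: [550.5, 28.4, 306.3]
eef_rot: [-0.044, 0.999, -0.0, -0.001]
force: [-4.2, -1.5, -1.7]
width: 8.9
finger_force: 65.7
```

Force now rises about 2 N/mm, so the back of the pocket has been reached. I'll back off to neutral, lower the clip onto the plate and release.

Request:
apply_moves(commands=[[[-0.1,-0.01,0,0,0,0],[-0.18,-0.02,-0.1,0,0,0],[-0.18,-0.02,-0.2,0,0,0],[-0.18,-0.02,-0.3,0,0,0],[-0.18,-0.02,-0.35,0,0,0],[-0.18,-0.02,-0.35,0,0,0]]])

```text
time: 13.0
eef_pos: [549.3, 28.3, 303.5]
eef_rot: [-0.044, 0.999, -0.0, 0.001]
force: [-0.1, -2.1, 0.3]
width: 8.8
finger_force: 65.8
```

Request:
apply_moves(commands=[[[0,0,0,0,0,0],[0,0,0,0,0,0],[0,0,0,0,0,0],[0,0,0,0,0,0],[0,0,0,0,0,0],[0,0,0,0,0,0]]], grip=150)

```text
time: 13.5
eef_pos: [549.0, 28.3, 303.3]
eef_rot: [-0.044, 0.999, 0.0, 0.0]
force: [0.2, -1.2, -0.0]
width: 35.0
finger_force: 0.0
```

Request:
apply_moves(commands=[[[0,0,0.5,0,0,0],[0,0,2,0,0,0],[0,0,5,0,0,0],[-1,0,8,0,0,0],[-3,0,11,0,0,0],[-5,0,13,0,0,0],[-6,0,14,0,0,0],[-6,0,14,0,0,0],[-6,0,14,0,0,0],[-6,0,14,0,0,0]]])

```text
time: 14.33
eef_pos: [489.2, 28.2, 442.3]
eef_rot: [-0.044, 0.999, 0.0, -0.001]
force: [-0.4, 0.3, 0.2]
width: 35.3
finger_force: 0.0
```

Run:
```python
from h import *
f=grab('wrist'); s=get_state();print(s['eef_pos'],s['width'],s['force']);P=cloud(f)
c,M=cam(f); x=M.T@(np.array([585,30,130.])-c); u,v=f['cx']-f['fx']*x[0]/x[2], f['cy']+f['fy']*x[1]/x[2]; print(u,v)
u=int(np.clip(u,80,560));v=int(np.clip(v,70,330))
save({'img':cv2.resize(f['img'][v-70:v+70,u-80:u+80],None,fx=4,fy=4,interpolation=cv2.INTER_CUBIC)},'w7')
```

```text
[489.28353029  28.21035637 441.77868207] 34.886390614536026 [ 0.0031376  -0.4144124   0.39487803]
315.5944159623992 270.26152375776593
```

View pics/w7.png

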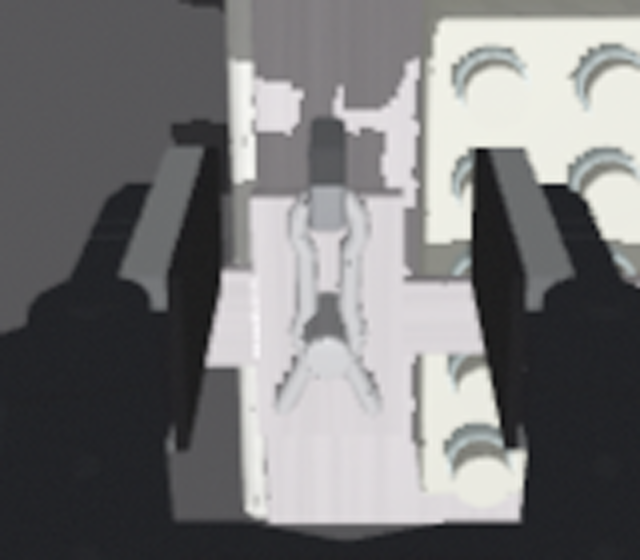

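The clip sits on the plate with its tab at crop (327,165), leg tips at (287,408) and (375,408), and the pin head at (327,358). I'll check the seating numerically, since the oblique view shifts the head.

Run:
```python
from h import *
f=load('wrist'); P=cloud(f); o=np.array([315-80,270-70])
def W(x,y,z): return onplane(f,o[0]+(x+.5)/4-.5,o[1]+(y+.5)/4-.5,z)
X=np.array([np.cos(np.radians(5)),np.sin(np.radians(5)),0])
h=(P[...,2]>140)&(P[...,2]<149)&(np.hypot(P[...,0]-600,P[...,1]-32)<14); pin=P[h].mean(0);print(h.sum(),pin)
t=(P[...,2]>144)&(P[...,2]<156)&(P[...,0]>520)&(P[...,0]<570)&(abs(P[...,1]-28)<14); tab=P[t].mean(0); print(t.sum(),tab,np.median(P[t][:,2]),cv2.minAreaRect(P[t][:,:2].astype(np.float32)))
print('tab->pin',(pin-tab)@X)
for a in [(285,410),(376,410)]: w=W(*a,127.3); print(w,(w-pin)@X)
w=P[int(o[1]+250/4),int(o[0]+300/4)]; print('wire z',w, P[int(o[1]+380/4),int(o[0]+300/4)],'plate', P[int(o[1]+450/4),int(o[0]+330/4)])
```

```text
117 [599.26249212  32.56681509 144.38893596]
221 [545.35390526  28.04095611 149.56707277] 149.80334012460378 ((546.3150634765625, 28.0443115234375), (23.29486656188965, 9.503684043884277), 5.006200313568115)
tab->pin 54.09790301132146
[630.6433739   21.97149265 127.3       ] 30.338024853590273
[628.27791684  49.2529533  127.3       ] 30.359305042127698
wire z [574.33792733  22.78325218 131.19672238] [615.41616858  26.03954373 134.19946426] plate [687.03972177  39.43346822  72.17645244]
```

```bash
python3 -c "
from workcell import sign_off
print(sign_off())"
```

```text
the job is handed in; nothing more can be done
None
```

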